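# Release a full data cartridge from a push-push dock

## Task

The orange data cartridge in the microscope recorder's two-bay dock is full. Press it gently further in until its push-push latch lets go, let it spring up, draw it straight out and set it down standing upright inside the white transfer tray. Leave the blue cartridge latched in its bay and do not disturb the box of cover glasses or the stain bottles.

Things in the scene. Friction and masses are not known exactly. Their poses are not given: they have to be found in the camera images.
- dock: Fixed grey dock, 80 (x) x 170 (y) x 70 mm high, origin under its centre on the desk, z up. Two slots open upward, centred at y = +40 and -40 mm in its frame, each 26 (x) x 51.2 (y) mm; one holds the orange cartridge, the other the blue, either way round. Pressing a cartridge in with more than 30 N damages it.
- left_slot (a point): Centre of the slot mouth at the dock's +y end, on the deck. Both slots: a spring plate (5 N) holds the cartridge up under a hidden latch bolt; latched, it cannot be drawn out. Pressing down takes 5 to 12 N. How deep the latch trips differs each time and must be felt: 4 to 13 mm in, the bolt is out and stays out; 1.5 mm later the force climbs steeply at a stop: press until then.
- right_slot (a point): Centre of the slot mouth at the dock's -y end, on the deck. As at the other slot: once its bolt is aside and the press is let go, the spring raises the cartridge to 15 mm above its latched height, where it stays, loose, ready to be drawn straight up.
- orange_cartridge_center (a point): Centre of the orange-capped cartridge to be taken out: grey upright box with orange cap, 24 (x, thickness) x 50 (y) x 60 mm (z up) high, 90 g; its axes are parallel to the dock's at the start. The centre lies 30 mm above its underside and below its flat top. Latched, its top stands 18 mm above the dock's deck; sprung up, 33 mm. Grasp it across the 24 mm thickness, along the dock's x.
- blue_cartridge_center (a point): Centre of the blue-capped cartridge, same shape and latch, in the other bay; it stays latched where it is.
- tray_floor (a point): Centre of the inner floor of the fixed white transfer tray, 4 mm above the desk; tray outside 110 (x) x 100 (y) mm, inside 102 x 92 mm, walls 4 mm thick, rim 16 mm above the desk; axes along its sides, z up. A tall microscope (0.5 m) stands on the desk to the left of dock and tray, y beyond 0.25 m, with eyepieces overhanging: swing in from the right or draw back first.
- coverslips: Small white box with a blue lid (cover glasses), 35 x 35 x 22 mm, loose, origin under its centre; a bystander.
- stain_violet: Amber dropper bottle with black dropper cap, 33 mm across, 87 mm high, loose, the nearest of the stain bottles to the dock; origin under its centre; a bystander.

How it is judged:
By the outcome, as a careful person would: the job done as asked, in the order asked, and still so for the second after the job is handed in, with the robot touching nothing.
It also fails if it takes over 58 s, if anything falls off the work surface, if the arm or the gripper's body presses on something with over 40 N, if the wrist force passes 120 N, or if a joint passes its speed limit or range.

## Robot

A 6-joint arm with a two-finger parallel gripper is mounted at the origin on a cart in front of the work surface, level with it; the furniture and walls round the work are solid. World frame = base frame: x ahead of the robot, y to its left, z up, the work surface at z = 0. Lengths are in m, angles in degrees, forces in N, time in s.
With the tool pointing down it reaches from about 0.375 to 0.75 m from the base axis. Payload 9 kg.
Tool frame: the origin (TCP) lies where the fingers leave the gripper's body, on its centre line; the fingertips stand 73 mm ahead of it and the grasp point (between the pads) lies 54 mm ahead of it (robot.tip_reach is the distance from the TCP to the fingertips, in m); z points along the fingers, y is the direction in which the jaws open and shut (so a half turn about z gives the same grasp; the last joint's range is limited). The gripper opens to 85 mm and grips with 20 to 120 N. Pads are 22 mm wide; open, the fingers measure 114 mm over their backs; the gripper's body (76 mm by 85 mm) begins 54 mm behind the grasp point. The pads swing forward as they close: fully open they stand 13 mm farther back than shut.
Start: joints at [62.24, 5.964, 5.575, 89.605, 0, 77.527], TCP at [0.158, 0.579, 0.304] pointing down, gripper open.
Joint ranges: [-171.21, 171.21], [-48.23, 106.86], [-62.78, 66.21], [-105.2, 120.99], [-86.42, 89.51], [-180, 180]. Speed limits (degrees/s): [127.2, 127.2, 147.25, 180, 180, 180].

## Interface

Orientations are given as [roll, pitch, yaw] about the fixed x, y, z axes, in that order (R = Rz(yaw) Ry(pitch) Rx(roll)).
In Python, from plant import robot gives the robot as it stands. Calls block until the motion is done:
- robot.move_pose(position, orientation): joint-space move of the TCP to a pose.
- robot.line_to(position, vel=0.15, rotation=None, guard=None): straight line of the TCP; rotation=None keeps the orientation; vel is the mean speed in m/s. With guard (N) it stops when the force on the tool has changed by that much, and returns True; else False.
- robot.goto_joints(angles): joint-space move.
- robot.set_gripper(opening): finger opening in m; the grip force is fixed at half the most; returns when the fingers have stopped.
- robot.pause(seconds).
- robot.ik(position, orientation): joint angles nearest the present ones, or None.
- robot.observe(): the state.
- robot.grab_frame(name): name is "scene" or "side" or "wrist"; returns the picture (420x560x3 uint8, blue, green, red); there is no depth.
- robot.get_calibration(name): a dict with "vertical_fov" (degrees; the focal length in pixels is half the picture's height over the tangent of half this angle, whatever the lens; pixels are square), "cx", "cy" (the principal point, pixels), "rvec" (rotation vector, rad) and "tvec" (3), from world to camera coordinates, as OpenCV has them. Camera axes: x right, y down, z forward; pixel columns grow to the right and rows downward; lengths in m; the calibration is good to about 2 mm. A picture is of the moment at which its call begins: read the wrist's pose just before it. get_calibration takes no time and is no camera call; for the wrist camera it gives the pose at the moment of the call.
A pose or a line that the arm cannot do raises robot.IKError and nothing moves.
- robot.job_done(): hands the job in, once; it reports no verdict.
The state is a dict: "time": time; "q": joint angles; "qvel": joint speeds; "joint_torque": joint torques, N m; "tool_pos": TCP position; "tcp_rot": TCP orientation; "ft_force": force on the tool from outside, world axes, zero at the start; "torque": the same for the moment, N m; "gripper_width": finger opening in m.
Only numpy, scipy, OpenCV 4.12 (cv2) and the standard library are available. Lean on these libraries where they do the work, as an engineer would, in place of code of your own. Each camera call takes 0.05 s, during which the arm holds its last target. There are 200 camera calls.

## Working session

There is one attempt and no reset: what is moved stays moved. The work goes in short steps, each a Python script; the robot and the scene stay as the last script left them, time stands still between calls to the robot, and variables do not carry over. Pictures are saved under pics/ and viewed, about 8 in all and at most 12, crops included, and the job is handed in when it is done.

```bash
ls; mkdir -p pics; python3 - <<'E'
from plant import robot
import cv2
for n in("scene","side"):
    cv2.imwrite(f"pics/{n}0.png",robot.grab_frame(n)); print(n,robot.get_calibration(n))
print(robot.observe())
E
```

```text
pics
scene {'vertical_fov': 48.3086826165312, 'cx': 276.8173008166233, 'cy': 213.4075954917203, 'rvec': array([ 1.99851167, -0.65806216,  0.36057392]), 'tvec': array([-0.42692304,  0.23200562,  0.65886679])}
side {'vertical_fov': 46.56598359736816, 'cx': 280.5651499004875, 'cy': 208.1891382797683, 'rvec': array([ 1.14504522, -2.26082738,  1.08526649]), 'tvec': array([0.30742137, 0.29584494, 0.57200858])}
{'time': 0.1, 'q': array([ 6.22379216e+01,  5.99421992e+00,  5.53269600e+00,  8.96063664e+01,
       -1.85100334e-03,  7.75291251e+01]), 'qvel': array([-0.06964245, -0.11413624,  0.07491595, -0.10096378,  0.0483757 ,
       -0.1246477 ]), 'joint_torque': array([ 7.11458473e-03, -5.58204925e+01,  5.04721785e+01,  1.27227171e-02,
       -1.79010344e-04, -3.32219815e-05]), 'tool_pos': array([0.15810407, 0.5785671 , 0.30322138]), 'tcp_rot': array([-1.79933312e+02, -1.28531233e-02,  1.64708790e+02]), 'ft_force': array([-0.45608984,  0.17607878, -0.45405457]), 'torque': array([ 0.01115468, -0.03999951,  0.02877629]), 'gripper_width': 0.08540536543016639}
```

View pics/scene0.png

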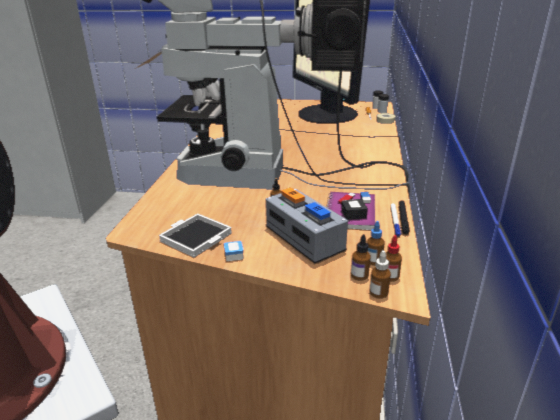

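View pics/side0.png

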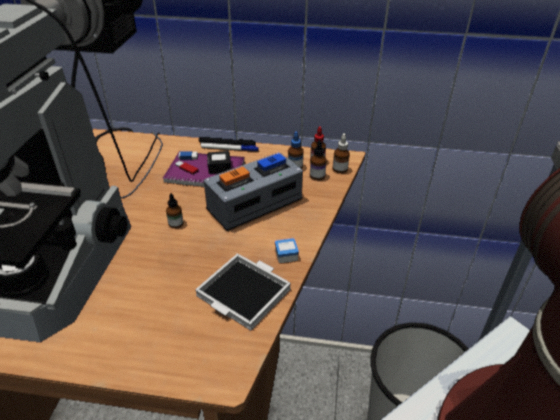

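Scene view: the tray is at about (196,234), the cover-glass box at (234,250), the dock at (306,222) with the orange cap at (292,197) and the blue at (318,211). Side view: orange (235,178), blue (272,162), the amber bottle by the orange end (175,213), and the tray at (244,290). Next, close crops of both.

```bash
cat > h.py <<'E'
import numpy as np, cv2
def cam(c):
    f=210/np.tan(np.radians(c["vertical_fov"]/2)); R=cv2.Rodrigues(np.array(c["rvec"]))[0]
    return np.array([[f,0,c["cx"]],[0,f,c["cy"]],[0,0,1]]),R,np.array(c["tvec"]).ravel()
def plane(c,uv,z):
    K,R,t=cam(c); o=-R.T@t; d=R.T@np.linalg.inv(K)@[uv[0],uv[1],1]; return o+d*(z-o[2])/d[2]
def tri(c1,u1,c2,u2):
    P=[K@np.c_[R,t] for K,R,t in map(cam,(c1,c2))]
    X=cv2.triangulatePoints(P[0],P[1],np.float64(u1).reshape(2,1),np.float64(u2).reshape(2,1)); return (X[:3]/X[3]).ravel()
def proj(c,X):
    K,R,t=cam(c); p=(K@(R@np.array(X).T+t[:,None])); return (p[:2]/p[2]).T
def blob(img,kind):
    h=cv2.cvtColor(img,cv2.COLOR_BGR2HSV)
    return cv2.inRange(h,*{"o":((5,170,170),(16,255,255)),"b":((100,180,120),(125,255,255))}[kind])
E
python3 - <<'E'
from plant import robot
from h import *
a=cv2.imread("pics/scene0.png");b=cv2.imread("pics/side0.png")
ca,cb=robot.get_calibration("scene"),robot.get_calibration("side")
for n,pa,pb in (("o",(292,197),(235,178)),("b",(318,211),(272,162)),("cov",(234,247),(287,246)),("tray",(196,234),(244,290)),("viol",(277,187),(174,202))):
    print(n,tri(ca,pa,cb,pb).round(3),plane(ca,pa,.085).round(3),plane(cb,pb,.085).round(3))
A=cv2.resize(a[170:290,150:350],None,fx=4,fy=4,interpolation=cv2.INTER_CUBIC)
B=cv2.resize(b[140:335,150:310],None,fx=3,fy=3,interpolation=cv2.INTER_CUBIC)
cv2.imwrite("pics/A.png",A);cv2.imwrite("pics/B.png",B)
E
```

```text
o [0.598 0.043 0.08 ] [0.591 0.035 0.085] [0.591 0.047 0.085]
b [ 0.597 -0.039  0.083] [ 0.595 -0.041  0.085] [ 0.594 -0.036  0.085]
cov [0.451 0.036 0.021] [ 0.404 -0.05   0.085] [0.397 0.078 0.085]
tray [0.422 0.142 0.008] [0.372 0.026 0.085] [0.362 0.177 0.085]
viol [0.636 0.149 0.05 ] [0.594 0.09  0.085] [0.592 0.165 0.085]
```

View pics/A.png

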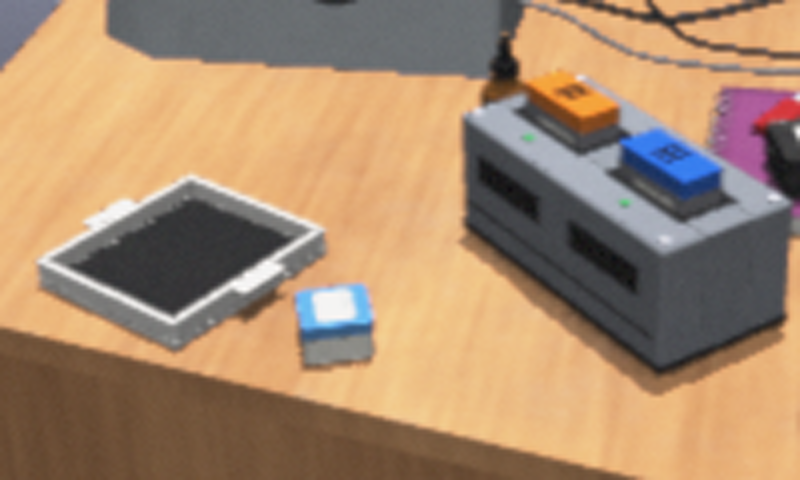

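View pics/B.png

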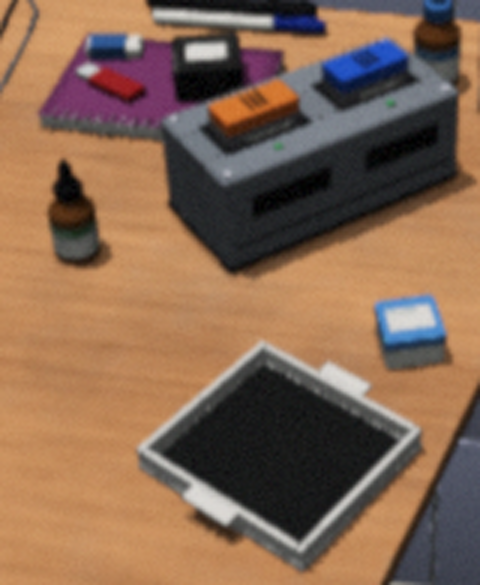

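```bash
python3 - <<'E'
from plant import robot
from h import *
from scipy.optimize import least_squares
ca,cb=robot.get_calibration("scene"),robot.get_calibration("side")
fa=lambda p:np.array(p)/4+[150,170]
fb=lambda p:np.array(p)/3+[150,140]
D={'a':[((-40,85),70,(468,115)),((-40,-85),70,(663,252)),((40,-85),70,(792,203)),],
   'b':[((40,85),70,(167,122)),((-40,85),70,(228,182)),((-40,-85),70,(457,93))]}
for sx,sy,pa,pb in((-1,1,(527,86),(222,135)),(-1,-1,(605,122),(298,103)),(1,-1,(621,106),(283,82)),(1,1,(557,71),(208,112))):
    D['a'].append(((sx*12,40+sy*25),88,pa));D['b'].append(((sx*12,40+sy*25),88,pb))
T={'a':[((-55,50),16,(38,264)),((55,50),16,(190,176)),((55,-50),16,(326,232)),((-55,-50),16,(175,325))],
   'b':[((55,50),16,(138,453)),((55,-50),16,(262,343)),((-55,-50),16,(421,432)),((-55,50),16,(300,552))]}
# tray corner naming in b resolved below
def fit(M,x0):
    def r(p):
        c,s=np.cos(p[2]),np.sin(p[2]);o=[]
        for k,cc,f in(('a',ca,fa),('b',cb,fb)):
            X=[[p[0]+(c*x-s*y)/1e3,p[1]+(s*x+c*y)/1e3,z/1e3] for (x,y),z,_ in M[k]]
            o.append((proj(cc,X)-[f(q[2]) for q in M[k]]).ravel())
        return np.concatenate(o)
    s=least_squares(r,x0,loss='soft_l1');print(s.x.round(4),np.degrees(s.x[2]).round(1),'res',r(s.x).round(1));return s.x
fit(D,[.598,0,0])
print([plane(cb,fb(q[2]),.016)[:2].round(3) for q in T['b']],[plane(ca,fa(q[2]),.016)[:2].round(3) for q in T['a']])
fit(T,[.422,.142,0])
for p in((50,345),(125,245),(15,330)):print('mic base',plane(cb,p,0).round(3))
for p in((180,178),(283,187)):print('mic base scene',plane(ca,p,0).round(3))
print('coverslip',plane(cb,fb((410,318)),.022).round(3),'edge',plane(cb,(280,345),0).round(3))
E
```

```text
[ 0.5969  0.0019 -0.0196] -1.1 res [-3.2 -0.2 -0.2  0.6  0.7 -0.5 -1.4 -0.9 -6.3 -0.8 -0.7 -0.1  0.6 -0.2
 -2.7 -0.9 -0.7  1.5  1.8 -1.   2.4 -3.2  1.3 -1.9 -0.8 -1.   0.2 -2. ]
[array([0.457, 0.206]), array([0.487, 0.112]), array([0.383, 0.081]), array([0.356, 0.174])] [array([0.355, 0.169]), array([0.459, 0.203]), array([0.488, 0.106]), array([0.386, 0.076])]
[0.4223 0.1419 0.2983] 17.1 res [-1.2 -0.9 -0.3 -0.6 -0.3 -1.  -0.9 -0.2 -0.7 -1.5  0.  -1.2  0.6 -1.4
  0.6  0.2]
mic base [0.503 0.417 0.   ]
mic base [0.636 0.25  0.   ]
mic base [0.559 0.45  0.   ]
mic base scene [0.525 0.431 0.   ]
mic base scene [0.706 0.222 0.   ]
coverslip [0.45  0.037 0.022] edge [0.311 0.154 0.   ]
```

```bash
python3 - <<'E'
from plant import robot
from h import *
o=robot.observe(); p=o["tool_pos"]; d=p[:2]/np.hypot(*p[:2])
robot.line_to([*(d*.40),.30],vel=.2)
for yaw in(89,-91): print(yaw,robot.ik([.58,.042,.3],[180,0,yaw]))
robot.move_pose([.40,.0,.30],[180,0,89])
robot.line_to([.55,.0,.28],vel=.25)
robot.pause(.3)
c=robot.get_calibration("wrist"); im=robot.grab_frame("wrist"); cv2.imwrite("pics/w0.png",im)
np.save("w0.npy",c,allow_pickle=True)
o=robot.observe();print(o["time"],o["tool_pos"],o["tcp_rot"],o["ft_force"],c)
for y in(.042,-.038):
  for x in(-.012,.012): print(proj(c,[[.598+x,y+s,.088] for s in(-.025,.025)]).round())
E
```

```text
89 [-8.73557213  2.67218094  1.72218205 89.05000111  0.         82.26442787]
-91 [ -8.73557213   2.67218094   1.72218205  89.05000111   0.
 -97.73557213]
4.125 [ 5.49683308e-01 -5.14335321e-05  2.80482768e-01] [1.79955714e+02 1.02529068e-02 8.89894935e+01] [-1.23205712 -0.05977897  0.82032973] {'vertical_fov': 61.07791444923708, 'cx': 282.1483418548996, 'cy': 216.64089598936437, 'rvec': array([-2.87706138e+00,  2.54028845e-02,  2.80841447e-03]), 'tvec': array([-0.54990146, -0.01977454,  0.35712632])}
[[330. 186.]
 [331. 116.]]
[[362. 185.]
 [365. 115.]]
[[328. 284.]
 [329. 224.]]
[[358. 283.]
 [361. 224.]]
```

View pics/w0.png

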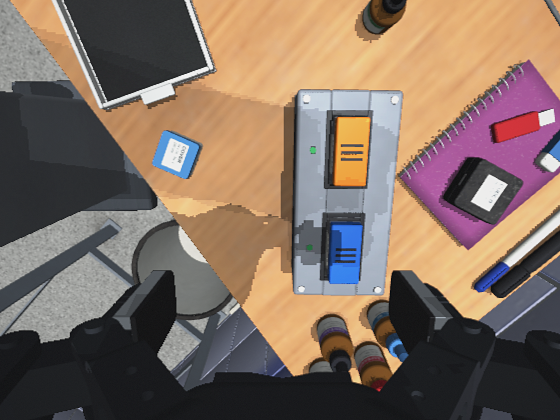

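Wrist view: the orange cap's corners are near (335,115), (369,115), (334,186) and (367,187). That is within 3–4 px of the prediction. I'll refine from this view, then press.

```bash
python3 - <<'E'
from plant import robot
from h import *
c=robot.get_calibration("wrist"); im=cv2.imread("pics/w0.png")
h=cv2.cvtColor(im,cv2.COLOR_BGR2HSV)
for n,lo,hi,roi,z in(("o",(8,180,150),(20,255,255),(320,100,60,95),.088),("b",(100,150,100),(125,255,255),(320,205,60,95),.088)):
    m=np.zeros_like(im[:,:,0]);x,y,w,hh=roi;m[y:y+hh,x:x+w]=cv2.inRange(h,lo,hi)[y:y+hh,x:x+w]
    m=cv2.morphologyEx(m,cv2.MORPH_CLOSE,np.ones((9,9)))
    k=max(cv2.findContours(m,0,2)[0],key=cv2.contourArea);r=cv2.minAreaRect(k);b=cv2.boxPoints(r)
    P=np.array([plane(c,q,z)[:2] for q in b])
    print(n,b.round(0).tolist(),P.round(4).tolist(),P.mean(0).round(4),np.linalg.norm(np.diff(P,axis=0),axis=1).round(4))
for q in((306,99),(394,100),(384,290),(300,290)):print(plane(c,q,.07).round(4))
E
```

```text
o [[334.0, 185.0], [337.0, 115.0], [370.0, 117.0], [366.0, 187.0]] [[0.5886, 0.0174], [0.59, 0.0671], [0.6131, 0.0656], [0.6129, 0.0158]] [0.6012 0.0415] [0.0497 0.0232 0.0498]
b [[328.0, 283.0], [331.0, 223.0], [362.0, 225.0], [359.0, 284.0]] [[0.5859, -0.0622], [0.5874, -0.0122], [0.6113, -0.0139], [0.6109, -0.064]] [ 0.5988 -0.0381] [0.05   0.024  0.0501]
[0.5693 0.0796 0.07  ]
[0.6351 0.0777 0.07  ]
[ 0.6366 -0.0784  0.07  ]
[ 0.5641 -0.0771  0.07  ]
```

```bash
python3 - <<'E'
from plant import robot
from h import *
x,y=.601,.0415; rot=[180,0,88.3]
robot.set_gripper(0)
robot.move_pose([x,y,.088+.073+.04],rot)
robot.line_to([x,y,.088+.073+.006],vel=.08); robot.pause(.2)
f0=robot.observe(); print(f0["time"],f0["tool_pos"],f0["ft_force"],f0["gripper_width"])
hit=robot.line_to([x,y,.088+.073-.0185],vel=.008,guard=17)
o=robot.observe();print(hit,o["time"],o["tool_pos"],o["ft_force"]-f0["ft_force"])
E
```

```text
6.1583 [0.60128932 0.04146609 0.16756571] [ 0.36803824 -0.09595302  0.0797425 ] 8.00402920793031e-05
True 8.3417 [0.60196586 0.04090698 0.14951971] [-2.86880159  0.54594288  7.51817843]
```

```bash
python3 - <<'E'
from plant import robot
o=robot.observe();print(o["time"],o["tool_pos"],o["ft_force"])
z=o["tool_pos"][2]
for i in range(12):
    z-=.0004
    hit=robot.line_to([.601,.0415,z],vel=.006,guard=12); robot.pause(.05)
    o=robot.observe();f=o["ft_force"][2];print(hit,round(o["time"],2),o["tool_pos"].round(4),f.round(1))
    if f>17: break
E
```

```text
8.3417 [0.60196586 0.04090698 0.14951971] [-2.50076335  0.44998987  7.59792092]
False 8.7 [0.6014 0.0414 0.15  ] 5.8
False 9.0 [0.6015 0.0413 0.1498] 9.5
False 9.3 [0.6016 0.0413 0.1496] 9.4
False 9.6 [0.6017 0.0412 0.1495] 10.4
False 9.9 [0.6018 0.0411 0.1494] 12.7
False 10.2 [0.6019 0.0411 0.1492] 13.9
False 10.5 [0.6019 0.0411 0.1491] 15.6
False 10.8 [0.6019 0.0411 0.149 ] 17.3
```

The force climbs steeply at about 11.5–12 mm, peaking at 17 N, so that's the stop. Now I'll release and look.

```bash
python3 - <<'E'
from plant import robot
from h import *
robot.line_to([.601,.0415,.185],vel=.05)
robot.set_gripper(.085)
robot.line_to([.601,.0,.25],vel=.15); robot.pause(.2)
c=robot.get_calibration("wrist"); im=robot.grab_frame("wrist"); s=robot.grab_frame("side")
print(robot.observe()["time"])
h=cv2.cvtColor(im,cv2.COLOR_BGR2HSV);m=cv2.morphologyEx(cv2.inRange(h,(8,180,150),(20,255,255)),cv2.MORPH_OPEN,np.ones((3,3)))
p=proj(c,[[.601,.0415,.103]])[0]; mm=np.zeros_like(m);u,v=p.astype(int);mm[max(0,v-80):v+80,u-45:u+45]=m[max(0,v-80):v+80,u-45:u+45]
mm=cv2.morphologyEx(mm,cv2.MORPH_CLOSE,np.ones((9,9)))
k=max(cv2.findContours(mm,0,2)[0],key=cv2.contourArea);b=cv2.boxPoints(cv2.minAreaRect(k))
for z in(.088,.103):
    P=np.array([plane(c,q,z)[:2] for q in b]);print(z,P.mean(0).round(4),P.round(4).tolist(),np.linalg.norm(np.diff(P,axis=0),axis=1).round(4))
cv2.imwrite("pics/r.png",np.hstack([im[:300],cv2.resize(s[140:240,180:310],None,fx=3,fy=3)])[:, 160:])
E
```

```text
13.475
0.088 [0.6012 0.04  ] [[0.5902, 0.0661], [0.6139, 0.0655], [0.613, 0.0137], [0.5879, 0.0145]] [0.0237 0.0517 0.0252]
0.103 [0.6013 0.0416] [[0.591, 0.0661], [0.6131, 0.0654], [0.6124, 0.0171], [0.5889, 0.0178]] [0.0222 0.0484 0.0235]
```

View pics/r.png

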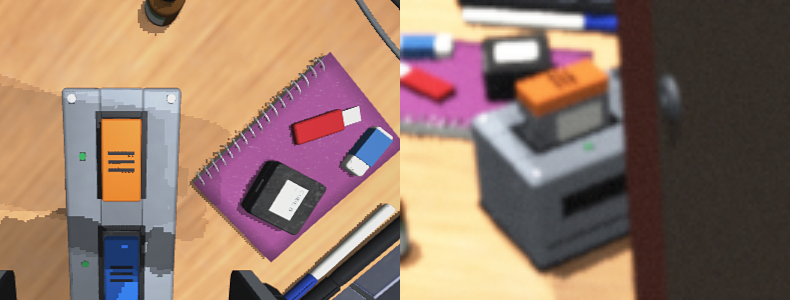

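It sprang up: in the side crop the orange cap stands well proud of the deck, and blue is unchanged. Grasp and draw out.

```bash
python3 - <<'E'
from plant import robot
from h import *
print(robot.tip_reach)
x,y=.6013,.0416
robot.move_pose([x,y,.20],[180,0,88.3])
print(robot.line_to([x,y,.1465],vel=.08,guard=8))
robot.pause(.1);f0=robot.observe();print(f0["ft_force"])
robot.set_gripper(0); o=robot.observe();print(o["gripper_width"],o["ft_force"],o["tool_pos"])
print(robot.line_to([x,y,.165],vel=.04,guard=15)); o=robot.observe();print(o["ft_force"],o["gripper_width"])
print(robot.line_to([x,y,.24],vel=.08,guard=15)); robot.pause(.2)
o=robot.observe();print(o["time"],o["ft_force"],o["gripper_width"],o["tool_pos"])
cv2.imwrite("pics/g.png",np.hstack([robot.grab_frame("side"),robot.grab_frame("wrist")])[::2,::2]);
cv2.imwrite("pics/g.png",np.hstack([robot.grab_frame("scene")[100:300,150:400],robot.grab_frame("side")[60:260,150:400],robot.grab_frame("wrist")[220:,100:400]]))
E
```

```text
0.0726
False
[-0.99350902 -0.76516593  0.26091554]
0.02320768045743201 [-1.29811537  0.44640836  1.50788273] [0.6013698  0.04157552 0.14671852]
False
[-0.34475977  1.06385384 -0.42642397] 0.022928200624106457
False
17.25 [-0.00475495 -0.30625243 -1.03418983] 0.023115793579523116 [0.60107307 0.04164858 0.2394312 ]
```

View pics/g.png

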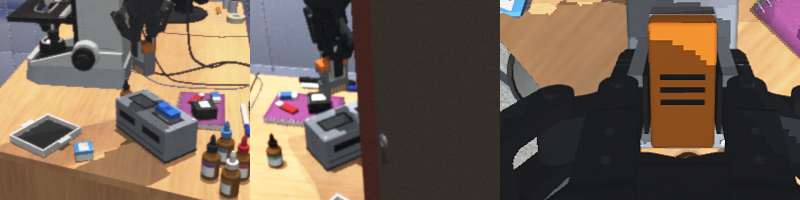

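The cartridge is held straight and clear of the dock, with blue still in its bay and the bottles and box in place. Now placing.

```bash
python3 - <<'E'
from plant import robot
from h import *
t=[.422,.142]
robot.line_to([*t,.22],vel=.15,rotation=[180,0,107]); 
robot.line_to([*t,.118],vel=.08); robot.pause(.2)
print(robot.observe()["ft_force"])
print(robot.line_to([*t,.103],vel=.012,guard=4)); o=robot.observe();print(o["time"],o["tool_pos"],o["ft_force"],o["gripper_width"],o["tcp_rot"])
E
```

```text
[ 0.62641165  0.48254837 -0.78495562]
True
21.4917 [0.4219412  0.14199836 0.10771652] [-0.53096339 -1.06631217  3.48646762] 0.02310591946655717 [-1.79990271e+02 -2.76683585e-04  1.07002379e+02]
```

Contact came at 0.1077, exactly where predicted. Release, retreat straight up, and check.

```bash
python3 - <<'E'
from plant import robot
from h import *
robot.set_gripper(.06); robot.pause(.2)
robot.line_to([.422,.142,.20],vel=.08)
robot.line_to([.40,-.05,.32],vel=.2); robot.pause(.3)
o=robot.observe();print(o["time"],o["ft_force"])
cv2.imwrite("pics/f.png",np.hstack([cv2.resize(robot.grab_frame(n)[a:b,c:d],(400,400)) for n,a,b,c,d in(("scene",130,310,140,320+0),("side",130,340,150,360))]))
cv2.imwrite("pics/f2.png",robot.grab_frame("wrist"))
E
```

```text
25.025 [-1.31893348  0.02705235  0.18941814]
```

View pics/f.png

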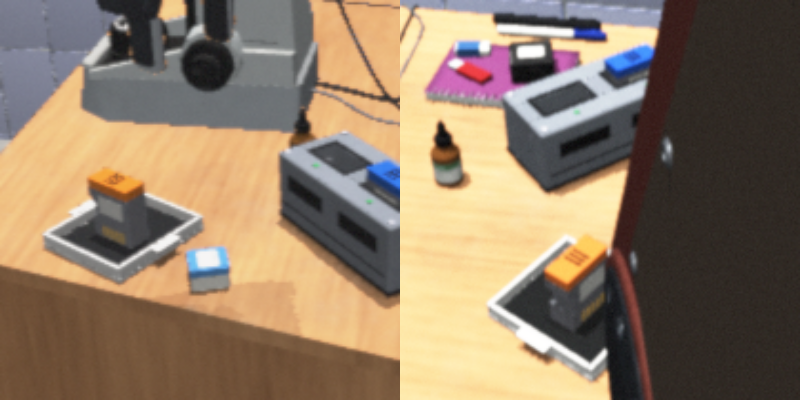

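View pics/f2.png

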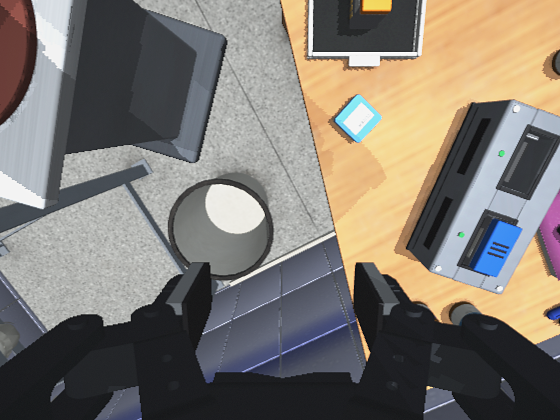

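The cartridge stands upright in the middle of the tray (scene crop (117,205), side crop (575,285)). Blue is still seated at its latched height, and the box and violet bottle look undisturbed.

```bash
python3 -c "
from plant import robot
robot.job_done();print(robot.observe()['time'])"
```

```text
the job is handed in; nothing more can be done
the job is handed in; nothing more can be done
```

The orange cartridge is out of the dock and standing upright in the middle of the white transfer tray. I handed the job in at about 25 s of the 58 s allowed.

- **Press:** I pushed the cartridge in with closed fingers until the force climbed steeply, about 12 mm down. The highest reading was about 17 N. The first guarded press stopped early, with the force settling back to about 7.5 N, so I finished in 0.4 mm steps.
- **Release and lift:** The cartridge sprang up as expected. I gripped it across its thickness (gripper reading 23 mm) and drew it straight up without resistance.
- **Placing:** It touched the tray floor at exactly the predicted height, with about 4 N, before I let go.

**Last checks:** The final pictures show the cartridge upright inside the tray and the blue one still seated. The cover-glass box and the violet bottle look unmoved. The gripper was clear of everything. I judged the blue cartridge, box and bottle by eye and did not measure them again. The other stain bottles were mostly outside the last pictures; they looked in place after the lift, and the arm did not go near them afterwards. No check failed.

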